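# Flow gauge into the spring slide, slide held at the mark

### The arm

A 7-joint arm with a two-finger parallel gripper is mounted at the origin on the work surface. World frame = base frame: x ahead of the robot, y to its left, z up, the work surface at z = 0. Lengths are in m, angles in rad, forces in N, time in s.
With the tool pointing down it reaches from about 0.425 to 0.95 m from the base axis. Payload 16.7 kg.
Tool frame: the origin (TCP) lies midway between the tips of the shut fingers; the grasp point (between the pads) lies 19 mm behind it (pinch_z is the distance from the TCP to the grasp point, in m); z points along the fingers, y is the line along which they close (so a half turn about z gives the same grasp; the last joint's range is limited). The gripper opens to 94 mm and grips with 3 to 60 N. Pads are 16 mm wide; open, the fingers measure 119 mm over their backs; the gripper's body (75 mm by 177 mm) begins 78 mm behind the grasp point.
Start: joints at [-1.496, 0.426, 0.074, 1.606, -0.034, 1.111, -0.067], TCP at [0.15, 0.658, 0.184] pointing down, gripper open.
Joint ranges: [-2.85, 2.85], [-0.5, 2.14], [-1.23, 1.37], [0.21, 2.46], [-1.02, 4.16], [0.16, 2.05], [-2.73, 2.73]. Speed limits (rad/s): [1.89, 1.89, 2.39, 2.39, 3.01, 3.01, 3.01].

### API

Orientations are given as a rotation vector (axis times angle).
In Python, from cell import * gives the robot as it stands.
- The arm moves only by the tool drive_tool, never from a script. Its argument "series" is a list of rows, each an object of numbers: "grip": the gripper's target within -1 to 1 (shut at 1, half-way at 0, fully open at -1); "x", "y", "z": the shift along the tool's x, y, z as a fraction of full scale; "wx", "wy", "wz": the turn, a rotation vector about the tool's x, y, z as a fraction of full scale. A call has exactly 10 rows; each row is the pose to reach, as a shift and turn from the pose commanded when the call began, along the tool's axes at that moment, turning the shorter way round; what a row does not reach only later rows make up. Full scale, the value 1, is 0.1 m for a shift and pi rad for a turn. A row lasts 1/12 s, in which the tool goes at most 41.7 mm and 7.16 degrees, less where a joint would pass 70% of its speed; a pose out of reach is approached as far as the arm can. A call with a number of a shift or a turn outside -1 to 1 is refused whole. A call with a gripper value outside its range is refused whole. The fingers move at their own pace and stop on an object; "newtons" is the grip in N (left out, the last holds). Time passes only in rows, so rows that repeat a pose let the fingers close, or fill a call up. It gives the time, the measured TCP pose, the force and the opening at its end, in the units of the state.
- read_state(): the state, without advancing time (a new reading comes with each control period).
- grab_frame(name): name is "scene" or "top" or "wrist"; returns a dict with "color" (420x560x3 uint8, blue, green, red), "range_z" (420x560 float32, m along the optical axis (not along the pixel's ray), 0 where there is no reading), "fx", "fy", "cx", "cy" (pixels), "extrinsics" (4x4, takes a point from world to camera coordinates); the wrist camera has in their place "T_tool_cam" (4x4, takes a point from camera to tool coordinates, whose origin is the TCP and whose axes are the flange's). Camera axes: x right, y up, looking along -z (the intrinsics and any distortion apply to the point x, -y, -z); pixel columns grow to the right and rows downward; lengths in m; the calibration is good to about 2 mm. A picture is of the moment at which its call begins: read the wrist's pose just before it.
- hand_in(): hands the job in, once; it reports no verdict.
Trained networks look in a picture, given as the dict that the camera call returned (one of the last four; its "shot" number tells which), for a name from the list of things; names that differ only in an ending like _2 or _b are one class to them, and where a whole thing is asked for, a point or a joint stands for the part that bears it (a point fixed in the world has none). Each returns a list of dicts, best first, with "p" (0 to 1); they miss things now and then, are a little off and sometimes report something else, mostly with a low value. They report only what shows in the picture. A call takes as long as a camera call. They do not tell look-alikes from the thing itself.
- look_for(picture, target): "point" ([x, y, z] in m, in world coordinates, good to about 4 mm: the middle of the surface that is visible of it).
- trace(picture, target): "region" (420x560 bool, what is visible of it).
- mark_of(picture, target): "point" ([x, y, z] in m, in world coordinates, good to about 4 mm: a listed point, or the origin of a listed thing).
The state is a dict: "time": time; "joint_positions": joint angles; "dq": joint speeds; "effort": joint torques, N m; "tcp_pos": TCP position; "eef_rot": TCP orientation; "wrist_force": force on the tool from outside, world axes, zero at the start; "ft_torque": the same for the moment, N m; "gripper_width": opening from 0.0 (shut) to 1.0 (fully open).
Only numpy, scipy, OpenCV 4.12 (cv2) and the standard library are available. Lean on these libraries where they do the work, as an engineer would, in place of code of your own. Each camera call takes 0.05 s, during which the arm holds its last target. There are 200 camera calls.

### The job

Pick up the red-capped flow gauge with a light grip, since a hard squeeze cracks it, stand it gently and fully home in the round pocket of the test slide, and let go of it. Then pull the slide out by its orange handle, against its return spring, until its white pointer lines up with the green mark. Finish there, still holding the slide at the mark by its handle with the gauge upright in its pocket, and leave the other things on the bench where they are.

Things in the scene. Friction and masses are not known exactly. Their poses are not given: they have to be found in the camera images.
- gauge: red-capped flow gauge, to be loaded; round, upright, 0.14 kg: brass foot 30 mm wide up to 22 mm (2 mm chamfer below), clear tube 24 mm wide from 22 to 68 mm, red cap 28 mm wide from 68 to 90 mm. Origin at the centre of its underside, z up. It cracks if squeezed over 50 N a finger, pressed into the pocket over 80 N, dropped from over 10 mm, or if the slide snaps back with it.
- stand: the test stand, fixed to the bench: grey base plate 320 x 120 x 12 mm with two steel rails and a rear stop, a white scale strip along its +y side. Its origin lies on the bench surface straight under the pocket's axis when the slide is fully home. Its -x axis is the direction in which the slide pulls out; the base reaches 240 mm that way from the origin and 80 mm the other way. The stand's yaw on the bench varies by up to 0.3 rad.
- pocket (a point): centre of the floor of the round pocket on the slide, 34 mm above the bench. The pocket is 34 mm in diameter and 18 mm deep, chamfered 2 mm, in a black block 60 x 60 mm whose top is 52 mm above the bench. Moves with the slide; axes as the stand's.
- handle_top (a point): top centre of the orange handle: an upright round post 22 mm in diameter, free from 28 mm to 96 mm above the bench, standing on the slide 90 mm from the pocket's axis along the stand's -x. This point is 96 mm above the bench. Moves with the slide.
- slide (a joint): travel of the slide in m along the stand's -x: 0 fully home, 0.115 at its end stop. A spring pulls it home: about 3 N at the start, rising 60 N per metre (8 to 9 N at 0.09), and it goes home by itself when let go. With the slide home the pointer is 20 mm along the stand's -x from the stand's origin.
- pointer (a point): tip of the white pointer on the slide's +y side (a bar 4 mm thick along the slide's travel, 32 mm above the bench). Moves with the slide.
- mark: green index clip on the white scale strip, fixed, about 18 x 18 x 22 mm; its green tooth, 4 mm thick, points at the slide. Origin at the middle of the tooth's thickness, at the tooth's foot, 12 mm above the bench; axes as the stand's. The slide is at the mark when pointer and tooth line up along the stand's x axis (the slide's travel is then 55 to 90 mm, differing from start to start).
- blue_insert: look-alike of the gauge with a blue cap, 30 mm wide, 90 mm tall, standing upright; origin at the centre of its underside. Leave alone.
- black_insert: look-alike of the gauge with a black cap, 30 mm wide, 90 mm tall, standing upright; origin at the centre of its underside. Leave alone.
- ball_valve: brass ball valve with a red lever, lying, about 95 x 34 x 49 mm; origin at the centre of its underside. Leave alone.
- wrench: steel wrench lying flat, about 180 mm long; origin at its middle, on the table. Leave alone.
- screwdriver: screwdriver lying flat, about 200 mm long; origin at its middle, on the table. Leave alone.
- controller: grey flat controller box with a display, 100 x 140 x 37 mm; origin at the centre of its underside. Leave alone.
There are look-alikes about, which are no part of the job. Leave any pink or turquoise look-alike of the gauge alone.

How it is judged:
On the way, in this order (a step that is already met when the one before it is completed fails the run):
1. the gauge stands home in the pocket, released (horizontal distance between gauge and pocket below 0.005 m and z of gauge in the frame of pocket between -0.004 and 0.004 m and angle between gauge's own z axis and vertical below 0.14 rad and contact force between the fingers and gauge below 0.2 N), for 0.2 s.
2. the slide is pulled to the mark by its handle, the gauge in its pocket (x of pointer in the frame of mark between -0.005 and 0.005 m and contact force between the fingers and slide_c0 above 2 N and horizontal distance between gauge and pocket below 0.005 m and z of gauge in the frame of pocket between -0.004 and 0.004 m and angle between gauge's own z axis and vertical below 0.14 rad), for 0.3 s.
At the end, for the whole second after the job is handed in: The white pointer is within 5 mm of the green mark along the slide's travel, the fingers still hold the orange handle (more than 2 N on it), and the gauge stands in the pocket, within 5 mm of its axis, within 4 mm of its floor and within 0.14 rad of upright, not touched by the fingers (all of step 2 and contact force between the fingers and gauge below 0.2 N); the arm keeps its last pose, push and grip.
It fails at once if the gauge is squeezed with more than about 50 N a finger (contact force between the fingers and gauge above 110 N).
It fails at once if the gauge is pressed hard into the slide (over 80 N) (contact force between gauge and slide above 80 N).
It fails at once if the gauge is dropped from more than about 10 mm, or jerked along by a snapping slide (moves faster than 0.45 m/s with no finger on it) (contact force between the fingers and gauge below 0.2 N and linear speed of gauge above 0.45 m/s).
It fails at once if the gauge is tipped over (angle between gauge's own z axis and vertical above 0.9 rad).
It fails at once if a bystander is moved more than 25 mm (distance of any of blue_insert, black_insert, ball_valve, wrench, screwdriver, controller from where it was at the start of the episode above 0.025 m).
It also fails if it takes over 48 s, if anything falls off the work surface, if the arm or the gripper's body presses on something with over 40 N, if the wrist force passes 120 N, or if a joint passes its speed limit or range.

## Working session

There is one attempt and no reset: what is moved stays moved. The work goes in short steps, Python scripts to look and compute and a tool call to move; the robot and the scene stay as the last step left them, time stands still between calls to the robot, and variables do not carry over. Pictures are saved under pics/ and viewed, on a budget of 10 in all, crops included, one or two more only if the job needs it, and the job is handed in when it is done.

Besides the shell and the picture viewer there is one more tool, called by a JSON object that holds its "op" and its "data", one argument or row to a line. drive_tool: Moves the arm, as the interface text tells. Its arguments: {"type":"object","properties":{"series":{"type":"array","items":{"type":"object","properties":{"grip":{"type":"number"},"x":{"type":"number"},"y":{"type":"number"},"z":{"type":"number"},"wx":{"type":"number"},"wy":{"type":"number"},"wz":{"type":"number"}}}},"newtons":{"type":"number"}},"required":["series"]}

```bash
ls; mkdir -p pics
cat > h.py <<'E'
from cell import *
import numpy as np, cv2
from scipy.spatial.transform import Rotation as R
def w2p(f,P):
    c=(f["extrinsics"]@np.append(P,1))[:3]
    return np.array([f["cx"]+f["fx"]*c[0]/-c[2], f["cy"]+f["fy"]*-c[1]/-c[2]])
def cloud(f,ext=None):
    z=f["range_z"]; v,u=np.mgrid[:z.shape[0],:z.shape[1]]
    P=np.stack([(u-f["cx"])/f["fx"]*z,-(v-f["cy"])/f["fy"]*z,-z,np.ones_like(z)],-1)
    T=np.linalg.inv(f["extrinsics"]) if ext is None else ext
    return (P@T.T)[...,:3]
def rel(p,rv=None):
    s=read_state(); r=R.from_rotvec(s["eef_rot"])
    return r.inv().apply(np.array(p)-s["tcp_pos"])/0.1
E
python3 - <<'E'
from h import *
s=read_state(); print({k:np.round(v,3) for k,v in s.items()}); print(R.from_rotvec(s["eef_rot"]).as_matrix().round(3))
ims=[]
for n in ["scene","top"]:
    f=grab_frame(n); print(n,[k for k in f], f["fx"],f["cx"],f["cy"])
    cv2.imwrite(f"pics/{n}0.png",f["color"])
    for t in ["gauge","stand","pocket","handle_top","pointer","mark","blue_insert","black_insert"]:
        for d in mark_of(f,t)[:5]:
            p=d["point"]; print(n,t,np.round(p,3),round(d["p"],2),w2p(f,p).round())
E
```

```text
pics
{'time': np.float64(0.0), 'joint_positions': array([-1.497,  0.427,  0.074,  1.607, -0.034,  1.111, -0.067]), 'dq': array([ 0.   , -0.001,  0.001,  0.001,  0.002,  0.002,  0.   ]), 'effort': array([-3.0000e-03, -9.3584e+01,  3.6650e+00, -4.5419e+01, -4.9000e-02,
        2.0000e-02,  0.0000e+00]), 'tcp_pos': array([0.15 , 0.658, 0.183]), 'eef_rot': array([-3.510e-01, -3.122e+00,  2.000e-03]), 'wrist_force': array([ 0.392, -0.132, -0.041]), 'ft_torque': array([-0.01 ,  0.053, -0.   ]), 'gripper_width': np.float64(1.001)}
[[-0.975  0.222 -0.   ]
 [ 0.222  0.975 -0.001]
 [-0.    -0.001 -1.   ]]
scene ['color', 'range_z', 'fx', 'fy', 'cx', 'cy', 'extrinsics', 'shot'] 523.713904608212 277.3357623248056 204.8316753418306
scene gauge [0.365 0.182 0.001] 0.66 [333. 181.]
scene gauge [0.441 0.164 0.   ] 0.54 [337. 200.]
scene stand [ 0.638 -0.179 -0.001] 0.78 [233. 286.]
scene stand [ 0.556 -0.154  0.092] 0.7 [233. 233.]
scene pocket [ 0.641 -0.174  0.036] 0.7 [235. 277.]
scene pocket [ 0.6    0.403 -0.004] 0.43 [442. 223.]
scene handle_top [ 0.556 -0.154  0.091] 0.92 [233. 233.]
scene po
[... 306 characters left out ...]
158422315524 203.18147079550067
top gauge [ 0.51   0.294 -0.003] 0.73 [173. 213.]
top gauge [0.368 0.181 0.002] 0.62 [214. 267.]
top gauge [0.437 0.163 0.003] 0.61 [221. 240.]
top gauge [0.528 0.178 0.002] 0.54 [217. 206.]
top stand [ 0.64  -0.178  0.   ] 0.69 [352. 165.]
top pocket [ 0.643 -0.176  0.036] 0.68 [352. 161.]
top pocket [ 0.555 -0.153  0.092] 0.47 [346. 191.]
top handle_top [ 0.552 -0.154  0.094] 0.75 [346. 192.]
top pointer [ 0.639 -0.121  0.029] 0.74 [331. 163.]
top mark [ 0.56  -0.09   0.014] 0.47 [318. 194.]
top blue_insert [ 0.51   0.295 -0.001] 0.77 [172. 213.]
top black_insert [ 0.627  0.171 -0.004] 0.49 [220. 169.]
top black_insert [ 0.562 -0.09   0.012] 0.35 [318. 193.]
```

Run:
```python
import cv2,numpy as np
a=cv2.imread("pics/scene0.png");b=cv2.imread("pics/top0.png")
a=cv2.resize(a[110:340,180:500],None,fx=1.25,fy=1.25)  
b2=cv2.resize(b[120:300,120:400],None,fx=1.43,fy=1.43)
w=400
cv2.imwrite("pics/both.png",np.vstack([cv2.resize(cv2.imread("pics/scene0.png")[110:335,160:500],(800,300*1),interpolation=3)[:, :], cv2.resize(b[130:300,120:420],(800,300),interpolation=3)]))
```

```text
(no output)
```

View pics/both.png

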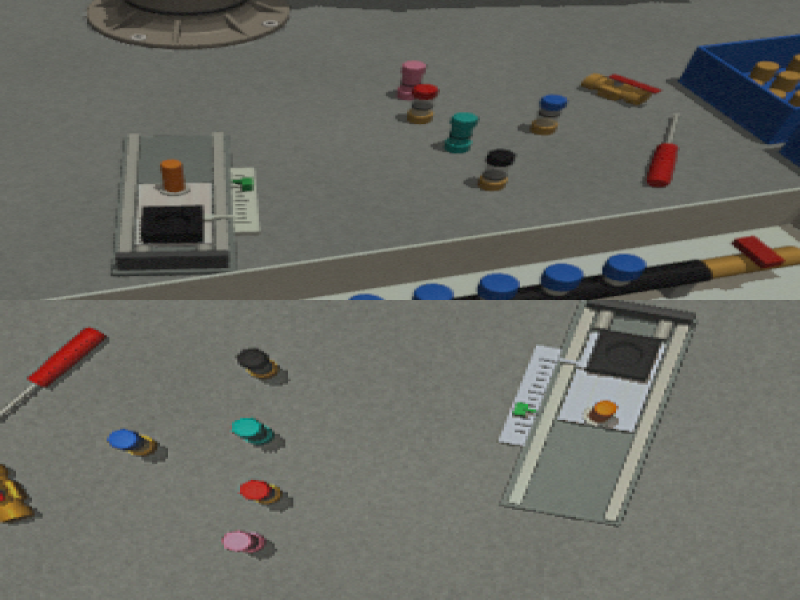

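The picture, scene (upper half) then top (lower half):
- The red cap shows at (423,92) in the scene view and (260,490) in the top view.
- The look-alikes in the scene view are pink (412,72), turquoise (461,120), blue (552,103) and black (499,158). The red lever and red screwdriver handle could also be confused with it.
- I choose the red-capped one with the brass foot, at about (0.438, 0.163).

Next is a precise fit plus a close crop.

Run:
```python
from h import *
for n in ["scene","top"]:
    f=grab_frame(n); C=cloud(f); c=f["color"].astype(int); hsv=cv2.cvtColor(f["color"],cv2.COLOR_BGR2HSV)
    near=np.hypot(C[...,0]-.439,C[...,1]-.164)<.04
    red=near&(c[...,2]>90)&(c[...,1]<60)
    P=C[red]; top=P[P[:,2]>.083]; print(n,"cap n",len(P),len(top),"top mid",((top.min(0)+top.max(0))/2).round(4),top.mean(0).round(4), "ctr all",((P.min(0)+P.max(0))/2).round(4))
    near=np.hypot(C[...,0]-.555,C[...,1]+.154)<.05
    o=near&(hsv[...,0]<18)&(hsv[...,1]>150)&(C[...,2]>.04); P=C[o]; top=P[P[:,2]>.09]; print("handle",len(P),len(top),top.mean(0).round(4),((top.min(0)+top.max(0))/2).round(4))
    g=(hsv[...,0]>45)&(hsv[...,0]<75)&(hsv[...,1]>120)&(np.hypot(C[...,0]-.56,C[...,1]+.09)<.04)
    print("green",g.sum(),C[g].mean(0).round(4),C[g].min(0).round(4),C[g].max(0).round(4))
    b=(hsv[...,2]<60)&(np.abs(C[...,2]-.052)<.006)&(np.hypot(C[...,0]-.641,C[...,1]+.176)<.05)
    r=cv2.minAreaRect((C[b][:,:2]*1000).astype(np.float32)); print("block",b.sum(),r, C[b][:,2].mean())
    if n=="top": cv2.imwrite("pics/crop1.png",np.hstack([cv2.resize(f["color"][200:290,180:270],(500,500),interpolation=2)]))
```

```text
scene cap n 57 56 top mid [0.4394 0.1644 0.0893] [0.4415 0.1654 0.0893] ctr all [0.4394 0.1644 0.0886]
handle 160 51 [ 0.5585 -0.1565  0.0943] [ 0.5574 -0.1561  0.0943]
green 46 [ 0.5672 -0.0829  0.027 ] [ 0.5491 -0.0932  0.0095] [ 0.5756 -0.0747  0.0355]
block 430 ((644.2332153320312, -177.8584747314453), (59.888710021972656, 61.486000061035156), 73.60430145263672) 0.051132859434803286
top cap n 94 89 top mid [0.4398 0.1671 0.0899] [0.439  0.1671 0.0888] ctr all [0.4399 0.1671 0.0886]
handle 43 36 [ 0.5544 -0.1562  0.0948] [ 0.5543 -0.1549  0.0954]
green 31 [ 0.5631 -0.081   0.0316] [ 0.5556 -0.0929  0.0273] [ 0.5724 -0.0748  0.0348]
block 396 ((640.4345092773438, -177.84991455078125), (58.917903900146484, 60.64740753173828), 75.89965057373047) 0.051424749496443316
```

View pics/crop1.png

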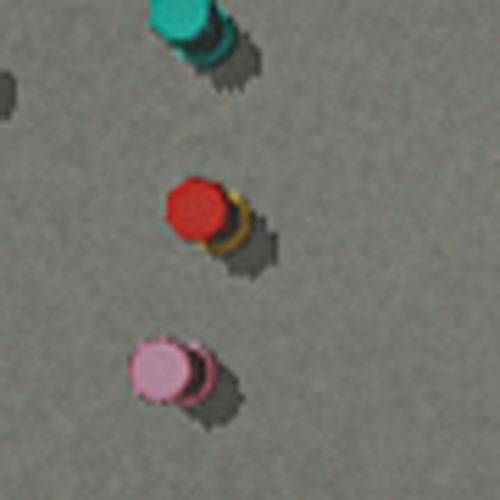

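The crop shows the red cap at (197,210) above a brass foot at (235,225), so this is the gauge. Turquoise (185,15) and pink (160,370) are on either side. There is a blue bin near the path, so I check how tall it is before crossing.

Run:
```python
from h import *
A=[]
for n in ["scene","top"]:
    f=grab_frame(n); C=cloud(f)[f["range_z"]>0]; 
    A.append(C)
    print(n,"x/y extents",C.min(0).round(2),C.max(0).round(2))
C=np.vstack(A); a=np.array([.15,.658]);b=np.array([.44,.166]);d=(b-a)/np.linalg.norm(b-a)
t=(C[:,:2]-a)@d; s=np.abs((C[:,:2]-a)@[-d[1],d[0]])
for k in np.arange(-.05,.65,.05):
    m=(t>k)&(t<k+.05)&(s<.12)&(C[:,2]<.14); print(k.round(2),m.sum(),C[m][:,2].max().round(3) if m.any() else None)
f=grab_frame("scene");C=cloud(f);h=cv2.cvtColor(f["color"],cv2.COLOR_BGR2HSV)
m=(h[...,0]>105)&(h[...,0]<125)&(h[...,1]>130);P=C[m];P=P[P[:,1]>.35]
print("blue",len(P),P.min(0).round(3),P.max(0).round(3));
```

```text
scene x/y extents [-2.08 -1.08 -0.78] [1.1  2.33 0.42]
top x/y extents [-0.02 -1.13 -0.77] [1.52 1.22 0.68]
-0.05 2337 0.01
0.0 2472 0.012
0.05 2528 0.011
0.1 2510 0.009
0.15 2564 0.011
0.2 2588 0.009
0.25 2572 0.009
0.3 2521 0.051
0.35 2802 0.052
0.4 2526 0.01
0.45 2526 0.095
0.5 2827 0.096
0.55 2874 0.097
0.6 3187 0.095
blue 11967 [-0.68   0.35  -0.211] [0.844 1.586 0.347]
```

Path is clear (bin is off the table). Moving over the gauge.

{"op": "drive_tool", "data": {
  "series": [
    {"x": -0.096, "y": -0.1, "grip": -1},
    {"x": -0.192, "y": -0.2, "grip": -1},
    {"x": -0.288, "y": -0.3, "grip": -1},
    {"x": -0.384, "y": -0.4, "grip": -1},
    {"x": -0.48, "y": -0.5, "grip": -1},
    {"x": -0.576, "y": -0.6, "grip": -1},
    {"x": -0.672, "y": -0.7, "grip": -1},
    {"x": -0.768, "y": -0.8, "grip": -1},
    {"x": -0.864, "y": -0.9, "grip": -1},
    {"x": -0.96, "y": -1, "grip": -1}
  ],
  "newtons": 15
}}

```text
invalid input
```

{"op": "drive_tool", "data": {
  "series": [
    {"x": -0.12, "y": -0.125, "grip": -1},
    {"x": -0.24, "y": -0.25, "grip": -1},
    {"x": -0.36, "y": -0.375, "grip": -1},
    {"x": -0.48, "y": -0.5, "grip": -1},
    {"x": -0.6, "y": -0.625, "grip": -1},
    {"x": -0.72, "y": -0.75, "grip": -1},
    {"x": -0.84, "y": -0.875, "grip": -1},
    {"x": -0.96, "y": -1, "grip": -1},
    {"x": -0.96, "y": -1, "grip": -1},
    {"x": -0.96, "y": -1, "grip": -1}
  ]
}}

```text
invalid input
```

{"op": "drive_tool", "data": {
  "series": [
    {"x": -0.096, "y": -0.1, "grip": -1},
    {"x": -0.192, "y": -0.2, "grip": -1},
    {"x": -0.288, "y": -0.3, "grip": -1},
    {"x": -0.384, "y": -0.4, "grip": -1},
    {"x": -0.48, "y": -0.5, "grip": -1},
    {"x": -0.576, "y": -0.6, "grip": -1},
    {"x": -0.672, "y": -0.7, "grip": -1},
    {"x": -0.768, "y": -0.8, "grip": -1},
    {"x": -0.864, "y": -0.9, "grip": -1},
    {"x": -0.96, "y": -1, "grip": -1}
  ]
}}

```text
invalid input
```

{"op": "drive_tool", "data": {
  "series": [
    {"x": -0.12, "y": -0.125, "grip": -1},
    {"x": -0.24, "y": -0.25, "grip": -1},
    {"x": -0.36, "y": -0.375, "grip": -1},
    {"x": -0.48, "y": -0.5, "grip": -1},
    {"x": -0.6, "y": -0.625, "grip": -1},
    {"x": -0.72, "y": -0.75, "grip": -1},
    {"x": -0.84, "y": -0.875, "grip": -1},
    {"x": -0.96, "y": -1, "grip": -1},
    {"x": -0.96, "y": -1, "grip": -1},
    {"x": -0.96, "y": -1, "grip": -1}
  ]
}}

```text
invalid input
```

{"op": "drive_tool", "data": {
  "series": [
    {"x": -0.096, "y": -0.1, "z": 0, "wx": 0, "wy": 0, "wz": 0, "grip": -1},
    {"x": -0.192, "y": -0.2, "z": 0, "wx": 0, "wy": 0, "wz": 0, "grip": -1},
    {"x": -0.288, "y": -0.3, "z": 0, "wx": 0, "wy": 0, "wz": 0, "grip": -1},
    {"x": -0.384, "y": -0.4, "z": 0, "wx": 0, "wy": 0, "wz": 0, "grip": -1},
    {"x": -0.48, "y": -0.5, "z": 0, "wx": 0, "wy": 0, "wz": 0, "grip": -1},
    {"x": -0.576, "y": -0.6, "z": 0, "wx": 0, "wy": 0, "wz": 0, "grip": -1},
    {"x": -0.672, "y": -0.7, "z": 0, "wx": 0, "wy": 0, "wz": 0, "grip": -1},
    {"x": -0.768, "y": -0.8, "z": 0, "wx": 0, "wy": 0, "wz": 0, "grip": -1},
    {"x": -0.864, "y": -0.9, "z": 0, "wx": 0, "wy": 0, "wz": 0, "grip": -1},
    {"x": -0.96, "y": -1, "z": 0, "wx": 0, "wy": 0, "wz": 0, "grip": -1}
  ],
  "newtons": 15
}}

```text
time: 1.98
tcp_pos: [0.222, 0.5381, 0.1838]
eef_rot: [-0.351, -3.122, -0.0]
wrist_force: [0.1, 1.7, -0.4]
gripper_width: 0.997
```

{"op": "drive_tool", "data": {
  "series": [
    {"x": -0.12, "y": -0.125, "z": 0, "wx": 0, "wy": 0, "wz": 0, "grip": -1},
    {"x": -0.24, "y": -0.25, "z": 0, "wx": 0, "wy": 0, "wz": 0, "grip": -1},
    {"x": -0.36, "y": -0.375, "z": 0, "wx": 0, "wy": 0, "wz": 0, "grip": -1},
    {"x": -0.48, "y": -0.5, "z": 0, "wx": 0, "wy": 0, "wz": 0, "grip": -1},
    {"x": -0.576, "y": -0.6, "z": 0, "wx": 0, "wy": 0, "wz": 0, "grip": -1},
    {"x": -0.672, "y": -0.7, "z": 0, "wx": 0, "wy": 0, "wz": 0, "grip": -1},
    {"x": -0.768, "y": -0.8, "z": 0, "wx": 0, "wy": 0, "wz": 0, "grip": -1},
    {"x": -0.864, "y": -0.9, "z": 0, "wx": 0, "wy": 0, "wz": 0, "grip": -1},
    {"x": -0.96, "y": -1, "z": 0, "wx": 0, "wy": 0, "wz": 0, "grip": -1},
    {"x": -0.96, "y": -1, "z": 0, "wx": 0, "wy": 0, "wz": 0, "grip": -1}
  ]
}}

```text
time: 2.82
tcp_pos: [0.2944, 0.418, 0.1838]
eef_rot: [0.355, 3.121, -0.001]
wrist_force: [0.7, -0.1, -1.0]
gripper_width: 0.997
```

{"op": "drive_tool", "data": {
  "series": [
    {"x": -0.12, "y": -0.125, "z": 0, "wx": 0, "wy": 0, "wz": 0, "grip": -1},
    {"x": -0.24, "y": -0.25, "z": 0, "wx": 0, "wy": 0, "wz": 0, "grip": -1},
    {"x": -0.36, "y": -0.375, "z": 0, "wx": 0, "wy": 0, "wz": 0, "grip": -1},
    {"x": -0.48, "y": -0.5, "z": 0, "wx": 0, "wy": 0, "wz": 0, "grip": -1},
    {"x": -0.576, "y": -0.6, "z": 0, "wx": 0, "wy": 0, "wz": 0, "grip": -1},
    {"x": -0.672, "y": -0.7, "z": 0, "wx": 0, "wy": 0, "wz": 0, "grip": -1},
    {"x": -0.768, "y": -0.8, "z": 0, "wx": 0, "wy": 0, "wz": 0, "grip": -1},
    {"x": -0.864, "y": -0.9, "z": 0, "wx": 0, "wy": 0, "wz": 0, "grip": -1},
    {"x": -0.96, "y": -1, "z": 0, "wx": 0, "wy": 0, "wz": 0, "grip": -1},
    {"x": -0.96, "y": -1, "z": 0, "wx": 0, "wy": 0, "wz": 0, "grip": -1}
  ]
}}

```text
time: 3.65
tcp_pos: [0.3652, 0.2998, 0.1838]
eef_rot: [0.354, 3.121, -0.0]
wrist_force: [0.6, -0.3, 0.3]
gripper_width: 1.001
```

{"op": "drive_tool", "data": {
  "series": [
    {"x": -0.12, "y": -0.125, "z": 0, "wx": 0, "wy": 0, "wz": 0, "grip": -1},
    {"x": -0.24, "y": -0.25, "z": 0, "wx": 0, "wy": 0, "wz": 0, "grip": -1},
    {"x": -0.36, "y": -0.375, "z": 0, "wx": 0, "wy": 0, "wz": 0, "grip": -1},
    {"x": -0.48, "y": -0.5, "z": 0, "wx": 0, "wy": 0, "wz": 0, "grip": -1},
    {"x": -0.576, "y": -0.6, "z": 0, "wx": 0, "wy": 0, "wz": 0, "grip": -1},
    {"x": -0.672, "y": -0.7, "z": 0, "wx": 0, "wy": 0, "wz": 0, "grip": -1},
    {"x": -0.768, "y": -0.8, "z": 0, "wx": 0, "wy": 0, "wz": 0, "grip": -1},
    {"x": -0.864, "y": -0.9, "z": 0, "wx": 0, "wy": 0, "wz": 0, "grip": -1},
    {"x": -0.96, "y": -1, "z": 0, "wx": 0, "wy": 0, "wz": 0, "grip": -1},
    {"x": -0.96, "y": -1, "z": 0, "wx": 0, "wy": 0, "wz": 0, "grip": -1}
  ]
}}

```text
time: 4.48
tcp_pos: [0.4364, 0.1816, 0.1839]
eef_rot: [0.354, 3.121, -0.0]
wrist_force: [-0.4, -0.2, -0.1]
gripper_width: 1.002
```

Now a wrist-camera check of the gauge.

```bash
cat >> h.py <<'E'
def wcloud():
    s=read_state(); f=grab_frame("wrist")
    T=np.eye(4);T[:3,:3]=R.from_rotvec(s["eef_rot"]).as_matrix();T[:3,3]=s["tcp_pos"]
    return f,cloud(f,T@f["T_tool_cam"]),s
E
python3 - <<'E'
from h import *
f,C,s=wcloud(); c=f["color"].astype(int); print(np.round(f["T_tool_cam"],3))
cv2.imwrite("pics/w1.png",f["color"])
m=(c[...,2]>80)&(c[...,1]<60)&(c[...,0]<70)&(abs(C[...,2]-.09)<.006)&(np.hypot(C[...,0]-.44,C[...,1]-.166)<.04); P=C[m]
print(m.sum()); p=(P.min(0)+P.max(0))/2; print(p,P.mean(0),np.ptp(P,axis=0)); print(cv2.minEnclosingCircle((P[:,:2]*1000).astype(np.float32)))
p[2]=.060; print("rel",rel(p))
E
```

```text
[[ 0.001  0.964  0.265  0.077]
 [ 1.    -0.    -0.001  0.001]
 [-0.001  0.265 -0.964 -0.2  ]
 [ 0.     0.     0.     1.   ]]
520
[0.43731048 0.16794398 0.08764271] [0.43684103 0.16808674 0.08846645] [0.02650217 0.02652182 0.00670711]
((437.0724182128906, 167.83639526367188), 13.670173645019531)
rel [-0.04839966 -0.14108313  1.2378721 ]
```

View pics/w1.png

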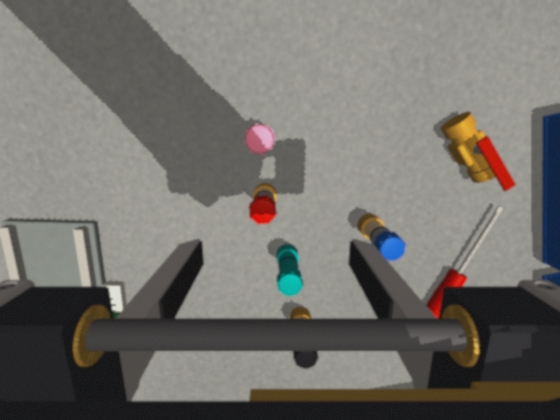

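The wrist view shows the red cap at (263,210), ahead of the finger gap, with pink at (260,138) and turquoise at (290,283) clear of the fingers. Centring and going down.

{"op": "drive_tool", "data": {
  "series": [
    {"x": -0.024, "y": -0.07, "z": 0, "wx": 0, "wy": 0, "wz": 0, "grip": -1},
    {"x": -0.048, "y": -0.139, "z": 0, "wx": 0, "wy": 0, "wz": 0, "grip": -1},
    {"x": -0.048, "y": -0.139, "z": 0.12, "wx": 0, "wy": 0, "wz": 0, "grip": -1},
    {"x": -0.048, "y": -0.139, "z": 0.25, "wx": 0, "wy": 0, "wz": 0, "grip": -1},
    {"x": -0.048, "y": -0.139, "z": 0.38, "wx": 0, "wy": 0, "wz": 0, "grip": -1},
    {"x": -0.048, "y": -0.139, "z": 0.51, "wx": 0, "wy": 0, "wz": 0, "grip": -1},
    {"x": -0.048, "y": -0.139, "z": 0.64, "wx": 0, "wy": 0, "wz": 0, "grip": -1},
    {"x": -0.048, "y": -0.139, "z": 0.77, "wx": 0, "wy": 0, "wz": 0, "grip": -1},
    {"x": -0.048, "y": -0.139, "z": 0.9, "wx": 0, "wy": 0, "wz": 0, "grip": -1},
    {"x": -0.048, "y": -0.139, "z": 1.0, "wx": 0, "wy": 0, "wz": 0, "grip": -1}
  ]
}}

```text
time: 5.37
tcp_pos: [0.4365, 0.1682, 0.0829]
eef_rot: [-0.35, -3.122, 0.001]
wrist_force: [-1.4, -0.1, 0.3]
gripper_width: 0.998
```

{"op": "drive_tool", "data": {
  "series": [
    {"x": 0, "y": 0, "z": 0.12, "wx": 0, "wy": 0, "wz": 0, "grip": -1},
    {"x": 0, "y": 0, "z": 0.24, "wx": 0, "wy": 0, "wz": 0, "grip": -1},
    {"x": 0, "y": 0, "z": 0.24, "wx": 0, "wy": 0, "wz": 0, "grip": -1},
    {"x": 0, "y": 0, "z": 0.24, "wx": 0, "wy": 0, "wz": 0, "grip": 1},
    {"x": 0, "y": 0, "z": 0.24, "wx": 0, "wy": 0, "wz": 0, "grip": 1},
    {"x": 0, "y": 0, "z": 0.24, "wx": 0, "wy": 0, "wz": 0, "grip": 1},
    {"x": 0, "y": 0, "z": 0.24, "wx": 0, "wy": 0, "wz": 0, "grip": 1},
    {"x": 0, "y": 0, "z": 0.24, "wx": 0, "wy": 0, "wz": 0, "grip": 1},
    {"x": 0, "y": 0, "z": 0.24, "wx": 0, "wy": 0, "wz": 0, "grip": 1},
    {"x": 0, "y": 0, "z": 0.24, "wx": 0, "wy": 0, "wz": 0, "grip": 1}
  ],
  "newtons": 12
}}

```text
time: 6.2
tcp_pos: [0.4371, 0.1683, 0.06]
eef_rot: [0.351, 3.122, 0.0]
wrist_force: [-0.1, -0.3, -0.1]
gripper_width: 0.537
```

{"op": "drive_tool", "data": {
  "series": [
    {"x": 0, "y": 0, "z": 0, "wx": 0, "wy": 0, "wz": 0, "grip": 1},
    {"x": 0, "y": 0, "z": 0, "wx": 0, "wy": 0, "wz": 0, "grip": 1},
    {"x": 0, "y": 0, "z": 0, "wx": 0, "wy": 0, "wz": 0, "grip": 1},
    {"x": 0, "y": 0, "z": 0, "wx": 0, "wy": 0, "wz": 0, "grip": 1},
    {"x": 0, "y": 0, "z": 0, "wx": 0, "wy": 0, "wz": 0, "grip": 1},
    {"x": 0, "y": 0, "z": 0, "wx": 0, "wy": 0, "wz": 0, "grip": 1},
    {"x": 0, "y": 0, "z": -0.05, "wx": 0, "wy": 0, "wz": 0, "grip": 1},
    {"x": 0, "y": 0, "z": -0.12, "wx": 0, "wy": 0, "wz": 0, "grip": 1},
    {"x": 0, "y": 0, "z": -0.2, "wx": 0, "wy": 0, "wz": 0, "grip": 1},
    {"x": 0, "y": 0, "z": -0.28, "wx": 0, "wy": 0, "wz": 0, "grip": 1}
  ]
}}

```text
time: 7.03
tcp_pos: [0.4371, 0.1682, 0.0888]
eef_rot: [0.351, 3.122, 0.0]
wrist_force: [-0.4, -0.2, -1.0]
gripper_width: 0.296
```

{"op": "drive_tool", "data": {
  "series": [
    {"x": 0, "y": 0, "z": -0.12, "wx": 0, "wy": 0, "wz": 0, "grip": 1},
    {"x": 0, "y": 0, "z": -0.24, "wx": 0, "wy": 0, "wz": 0, "grip": 1},
    {"x": 0, "y": 0, "z": -0.36, "wx": 0, "wy": 0, "wz": 0, "grip": 1},
    {"x": 0, "y": 0, "z": -0.48, "wx": 0, "wy": 0, "wz": 0, "grip": 1},
    {"x": 0, "y": 0, "z": -0.6, "wx": 0, "wy": 0, "wz": 0, "grip": 1},
    {"x": 0, "y": 0, "z": -0.7, "wx": 0, "wy": 0, "wz": 0, "grip": 1},
    {"x": 0, "y": 0, "z": -0.78, "wx": 0, "wy": 0, "wz": 0, "grip": 1},
    {"x": 0, "y": 0, "z": -0.8, "wx": 0, "wy": 0, "wz": 0, "grip": 1},
    {"x": 0, "y": 0, "z": -0.8, "wx": 0, "wy": 0, "wz": 0, "grip": 1},
    {"x": 0, "y": 0, "z": -0.8, "wx": 0, "wy": 0, "wz": 0, "grip": 1}
  ]
}}

```text
time: 7.87
tcp_pos: [0.4368, 0.1682, 0.1675]
eef_rot: [-0.351, -3.122, 0.0]
wrist_force: [-0.0, -0.4, -1.9]
gripper_width: 0.29
```

Run:
```python
from h import *
s=read_state(); print(s["tcp_pos"],s["gripper_width"],s["wrist_force"],s["joint_positions"].round(2))
f,C,s=wcloud(); cv2.imwrite("pics/w2.png",f["color"]); c=f["color"].astype(int)
m=(c[...,2]>80)&(c[...,1]<60)&(c[...,0]<70)&(np.hypot(C[...,0]-s["tcp_pos"][0],C[...,1]-s["tcp_pos"][1])<.03)&(C[...,2]>.15); P=C[m]
print("wrist cap",m.sum(),P.min(0).round(4),P.max(0).round(4))
for n in ["scene","top"]:
    g=grab_frame(n); D=cloud(g); c=g["color"].astype(int)
    m=(c[...,2]>90)&(c[...,1]<60)&(np.hypot(D[...,0]-s["tcp_pos"][0],D[...,1]-s["tcp_pos"][1])<.03)
    print(n,m.sum(),D[m].mean(0) if m.any() else 0)
    cv2.imwrite(f"pics/{n}2.png",g["color"])
a=cv2.imread("pics/scene2.png"); u,v=w2p(grab_frame("scene"),s["tcp_pos"]-[0,0,.03]).astype(int)
cv2.imwrite("pics/m2.png",np.hstack([f["color"][:,100:460],cv2.resize(a[max(v-70,0):v+70,u-70:u+70],(420,420))]))
```

```text
[0.43683613 0.16819045 0.16752611] 0.29032738174147044 [-0.04446202 -0.4066537  -1.94376967] [-0.89  0.1   0.41  2.09 -0.05  0.96  0.9 ]
wrist cap 1740 [0.4235 0.154  0.1666] [0.4509 0.1831 0.1985]
scene 18 [0.44081777 0.16790859 0.19730428]
top 0 0
```

View pics/m2.png

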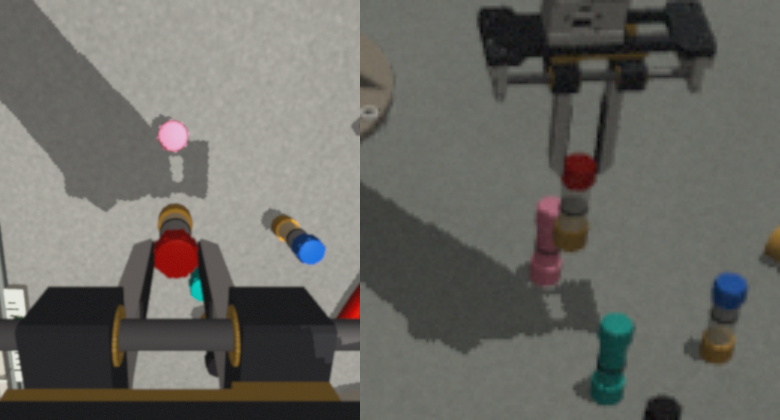

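The gauge is gripped by its cap at (175,250) and hangs upright. Carrying it to a viewing pose beside the pocket.

{"op": "drive_tool", "data": {
  "series": [
    {"x": -0.05, "y": -0.04, "z": 0, "wx": 0, "wy": 0, "wz": 0, "grip": 1},
    {"x": -0.15, "y": -0.11, "z": 0, "wx": 0, "wy": 0, "wz": 0, "grip": 1},
    {"x": -0.25, "y": -0.18, "z": 0, "wx": 0, "wy": 0, "wz": 0, "grip": 1},
    {"x": -0.35, "y": -0.25, "z": 0, "wx": 0, "wy": 0, "wz": 0, "grip": 1},
    {"x": -0.45, "y": -0.32, "z": 0, "wx": 0, "wy": 0, "wz": 0, "grip": 1},
    {"x": -0.55, "y": -0.4, "z": 0, "wx": 0, "wy": 0, "wz": 0, "grip": 1},
    {"x": -0.65, "y": -0.47, "z": 0, "wx": 0, "wy": 0, "wz": 0, "grip": 1},
    {"x": -0.75, "y": -0.54, "z": 0, "wx": 0, "wy": 0, "wz": 0, "grip": 1},
    {"x": -0.85, "y": -0.61, "z": 0, "wx": 0, "wy": 0, "wz": 0, "grip": 1},
    {"x": -0.95, "y": -0.69, "z": 0, "wx": 0, "wy": 0, "wz": 0, "grip": 1}
  ]
}}

```text
time: 8.9
tcp_pos: [0.5149, 0.079, 0.1675]
eef_rot: [-0.351, -3.122, 0.001]
wrist_force: [-0.1, -0.1, -0.9]
gripper_width: 0.295
```

{"op": "drive_tool", "data": {
  "series": [
    {"x": -0.1, "y": -0.07, "z": 0, "wx": 0, "wy": 0, "wz": 0, "grip": 1},
    {"x": -0.2, "y": -0.14, "z": 0, "wx": 0, "wy": 0, "wz": 0, "grip": 1},
    {"x": -0.3, "y": -0.21, "z": 0, "wx": 0, "wy": 0, "wz": 0, "grip": 1},
    {"x": -0.4, "y": -0.28, "z": 0, "wx": 0, "wy": 0, "wz": 0, "grip": 1},
    {"x": -0.5, "y": -0.35, "z": 0, "wx": 0, "wy": 0, "wz": 0, "grip": 1},
    {"x": -0.6, "y": -0.42, "z": 0, "wx": 0, "wy": 0, "wz": 0, "grip": 1},
    {"x": -0.7, "y": -0.5, "z": 0, "wx": 0, "wy": 0, "wz": 0, "grip": 1},
    {"x": -0.8, "y": -0.57, "z": 0, "wx": 0, "wy": 0, "wz": 0, "grip": 1},
    {"x": -0.9, "y": -0.64, "z": 0, "wx": 0, "wy": 0, "wz": 0, "grip": 1},
    {"x": -1.0, "y": -0.7, "z": 0, "wx": 0, "wy": 0, "wz": 0, "grip": 1}
  ]
}}

```text
time: 9.73
tcp_pos: [0.5969, -0.0117, 0.1676]
eef_rot: [-0.351, -3.122, 0.0]
wrist_force: [-0.1, 0.9, -0.6]
gripper_width: 0.297
```

{"op": "drive_tool", "data": {
  "series": [
    {"x": -0.1, "y": -0.07, "z": 0, "wx": 0, "wy": 0, "wz": 0, "grip": 1},
    {"x": -0.2, "y": -0.14, "z": 0, "wx": 0, "wy": 0, "wz": 0, "grip": 1},
    {"x": -0.3, "y": -0.21, "z": 0, "wx": 0, "wy": 0, "wz": 0, "grip": 1},
    {"x": -0.4, "y": -0.28, "z": 0, "wx": 0, "wy": 0, "wz": 0, "grip": 1},
    {"x": -0.5, "y": -0.35, "z": 0, "wx": 0, "wy": 0, "wz": 0, "grip": 1},
    {"x": -0.6, "y": -0.42, "z": 0, "wx": 0, "wy": 0, "wz": 0, "grip": 1},
    {"x": -0.7, "y": -0.5, "z": 0, "wx": 0, "wy": 0, "wz": 0, "grip": 1},
    {"x": -0.77, "y": -0.57, "z": 0, "wx": 0, "wy": 0, "wz": 0, "grip": 1},
    {"x": -0.81, "y": -0.62, "z": 0, "wx": 0, "wy": 0, "wz": 0, "grip": 1},
    {"x": -0.82, "y": -0.63, "z": 0, "wx": 0, "wy": 0, "wz": 0, "grip": 1}
  ]
}}

```text
time: 10.57
tcp_pos: [0.6625, -0.0919, 0.1677]
eef_rot: [-0.353, -3.122, 0.001]
wrist_force: [-0.3, -0.9, -1.3]
gripper_width: 0.292
```

Run:
```python
from h import *
f,C,s=wcloud(); cv2.imwrite("pics/w3.png",f["color"]); hsv=cv2.cvtColor(f["color"],cv2.COLOR_BGR2HSV)
print(s["tcp_pos"],s["gripper_width"],s["wrist_force"])
for t in ["pocket","handle_top","pointer","mark","stand"]:
    for d in mark_of(f,t)[:2]: print(t,np.round(d["point"],4),d["p"])
b=(hsv[...,2]<70)&(np.abs(C[...,2]-.052)<.005)&(np.hypot(C[...,0]-.641,C[...,1]+.177)<.05)
print("block",b.sum(),cv2.minAreaRect((C[b][:,:2]*1000).astype(np.float32)),C[b][:,2].mean())
p=(C[...,2]<.040)&(C[...,2]>.028)&(np.hypot(C[...,0]-.641,C[...,1]+.177)<.022); print("floor",p.sum(),C[p].mean(0) if p.any() else 0)
o=(hsv[...,0]<18)&(hsv[...,1]>150)&(C[...,2]>.09)&(C[...,2]<.102)&(np.hypot(C[...,0]-.555,C[...,1]+.155)<.03); P=C[o]
print("handle",o.sum(),cv2.minEnclosingCircle((P[:,:2]*1000).astype(np.float32)),P.mean(0))
```

```text
[ 0.66252785 -0.09188192  0.16766838] 0.2919912139206842 [-0.28701216 -0.8552461  -1.25270154]
pocket [ 0.6401 -0.181   0.0339] 0.63
handle_top [ 0.5518 -0.158   0.0899] 0.81
pointer [ 0.6377 -0.1176  0.0291] 0.9
mark [ 0.5585 -0.0847  0.0108] 0.65
stand [ 0.6411 -0.1772 -0.004 ] 0.87
block 2214 ((641.2559814453125, -177.2016143798828), (59.697322845458984, 59.220436096191406), 75.52978515625) 0.05055959444769389
floor 624 [ 0.64319868 -0.18111233  0.03321697]
handle 478 ((554.768798828125, -154.4082794189453), 10.274073600769043) [ 0.55500493 -0.15395715  0.09425977]
```

View pics/w3.png

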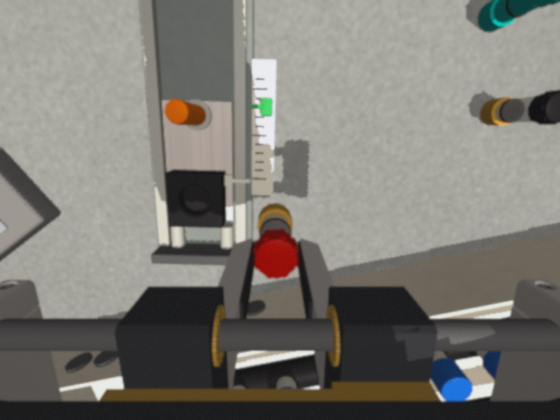

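The wrist view shows the pocket at (195,195), the handle at (185,110), the green mark at (265,107) and the pointer at (240,180). The geometry agrees across cameras, with the stand's yaw about -0.255. Moving over the pocket, aligning the yaw and starting down.

{"op": "drive_tool", "data": {
  "series": [
    {"x": 0, "y": -0.12, "z": 0, "wx": 0, "wy": 0, "wz": 0.002, "grip": 1},
    {"x": 0.004, "y": -0.28, "z": 0, "wx": 0, "wy": 0, "wz": 0.004, "grip": 1},
    {"x": 0.008, "y": -0.44, "z": 0, "wx": 0, "wy": 0, "wz": 0.006, "grip": 1},
    {"x": 0.012, "y": -0.6, "z": 0, "wx": 0, "wy": 0, "wz": 0.008, "grip": 1},
    {"x": 0.014, "y": -0.76, "z": 0, "wx": 0, "wy": 0, "wz": 0.01, "grip": 1},
    {"x": 0.014, "y": -0.85, "z": 0.03, "wx": 0, "wy": 0, "wz": 0.01, "grip": 1},
    {"x": 0.014, "y": -0.88, "z": 0.15, "wx": 0, "wy": 0, "wz": 0.01, "grip": 1},
    {"x": 0.014, "y": -0.88, "z": 0.3, "wx": 0, "wy": 0, "wz": 0.01, "grip": 1},
    {"x": 0.014, "y": -0.88, "z": 0.44, "wx": 0, "wy": 0, "wz": 0.01, "grip": 1},
    {"x": 0.014, "y": -0.88, "z": 0.48, "wx": 0, "wy": 0, "wz": 0.01, "grip": 1}
  ]
}}

```text
time: 11.7
tcp_pos: [0.6402, -0.1747, 0.1166]
eef_rot: [-0.398, -3.113, -0.001]
wrist_force: [-0.7, -0.2, -1.8]
gripper_width: 0.293
```

Run:
```python
from h import *
f,C,s=wcloud(); cv2.imwrite("pics/w4.png",f["color"]); hsv=cv2.cvtColor(f["color"],cv2.COLOR_BGR2HSV); c=f["color"].astype(int)
print(s["tcp_pos"],s["eef_rot"],s["wrist_force"])
m=(c[...,2]>80)&(c[...,1]<60)&(c[...,0]<70)&(np.hypot(C[...,0]-s["tcp_pos"][0],C[...,1]-s["tcp_pos"][1])<.03)&(C[...,2]>.13); P=C[m]
print("cap",m.sum(),((P.min(0)+P.max(0))/2).round(4))
b=(hsv[...,2]<70)&(np.abs(C[...,2]-.052)<.005)&(np.hypot(C[...,0]-.641,C[...,1]+.177)<.05)
print("block",b.sum(),cv2.minAreaRect((C[b][:,:2]*1000).astype(np.float32)))
print("to pocket",rel([.6415,-.1774,.094]))
g=grab_frame("scene"); u,v=w2p(g,[.6415,-.1774,.06]).astype(int); 
cv2.imwrite("pics/m4.png",np.hstack([f["color"][:,100:460],cv2.resize(g["color"][v-50:v+50,u-50:u+50],(420,420),interpolation=2)]))
```

```text
[ 0.64015826 -0.17474508  0.11656041] [-3.98405707e-01 -3.11271361e+00 -5.12843017e-04] [-0.67549629 -0.17070481 -1.76943113]
cap 1723 [ 0.6416 -0.1745  0.1388]
block 2133 ((639.197021484375, -177.09458923339844), (58.293418884277344, 55.94919967651367), 74.8675308227539)
to pocket [-0.01955083 -0.02239044  0.22910813]
```

View pics/m4.png

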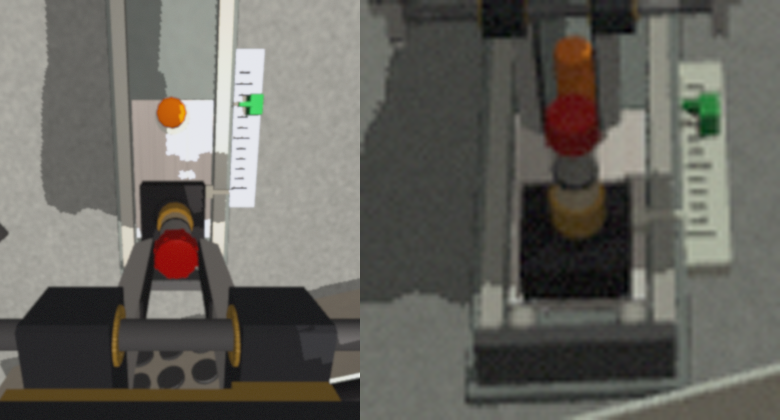

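The view shows the foot at (176,215) over the black block, which spans columns 141–205, so it is about 3 px too far to +y. That agrees with the reading, which puts the tool 2–3 mm off. Re-reading after it settles.

Run:
```python
from h import *
s=read_state(); print(s["time"],s["tcp_pos"],s["dq"].round(3)); print("to pocket",rel([.6415,-.1774,.094]))
```

```text
11.8 [ 0.6407645  -0.17504579  0.11823804] [-0.005 -0.023  0.014 -0.024  0.008  0.015 -0.005]
to pocket [-0.013621   -0.02085329  0.24235549]
```

{"op": "drive_tool", "data": {
  "series": [
    {"x": -0.005, "y": -0.01, "z": 0, "wx": 0, "wy": 0, "wz": 0, "grip": 1},
    {"x": -0.01, "y": -0.02, "z": 0, "wx": 0, "wy": 0, "wz": 0, "grip": 1},
    {"x": -0.01, "y": -0.02, "z": 0, "wx": 0, "wy": 0, "wz": 0, "grip": 1},
    {"x": -0.01, "y": -0.02, "z": 0, "wx": 0, "wy": 0, "wz": 0, "grip": 1},
    {"x": -0.01, "y": -0.02, "z": 0.03, "wx": 0, "wy": 0, "wz": 0, "grip": 1},
    {"x": -0.01, "y": -0.02, "z": 0.06, "wx": 0, "wy": 0, "wz": 0, "grip": 1},
    {"x": -0.01, "y": -0.02, "z": 0.09, "wx": 0, "wy": 0, "wz": 0, "grip": 1},
    {"x": -0.01, "y": -0.02, "z": 0.12, "wx": 0, "wy": 0, "wz": 0, "grip": 1},
    {"x": -0.01, "y": -0.02, "z": 0.14, "wx": 0, "wy": 0, "wz": 0, "grip": 1},
    {"x": -0.01, "y": -0.02, "z": 0.14, "wx": 0, "wy": 0, "wz": 0, "grip": 1}
  ]
}}

```text
time: 12.63
tcp_pos: [0.6415, -0.1778, 0.1051]
eef_rot: [-0.4, -3.115, 0.0]
wrist_force: [0.0, -0.6, -2.5]
gripper_width: 0.289
```

{"op": "drive_tool", "data": {
  "series": [
    {"x": 0, "y": 0, "z": 0.02, "wx": 0, "wy": 0, "wz": 0, "grip": 1},
    {"x": 0, "y": 0, "z": 0.04, "wx": 0, "wy": 0, "wz": 0, "grip": 1},
    {"x": 0, "y": 0, "z": 0.06, "wx": 0, "wy": 0, "wz": 0, "grip": 1},
    {"x": 0, "y": 0, "z": 0.075, "wx": 0, "wy": 0, "wz": 0, "grip": 1},
    {"x": 0, "y": 0, "z": 0.085, "wx": 0, "wy": 0, "wz": 0, "grip": 1},
    {"x": 0, "y": 0, "z": 0.095, "wx": 0, "wy": 0, "wz": 0, "grip": 1},
    {"x": 0, "y": 0, "z": 0.1, "wx": 0, "wy": 0, "wz": 0, "grip": 1},
    {"x": 0, "y": 0, "z": 0.105, "wx": 0, "wy": 0, "wz": 0, "grip": 1},
    {"x": 0, "y": 0, "z": 0.11, "wx": 0, "wy": 0, "wz": 0, "grip": 1},
    {"x": 0, "y": 0, "z": 0.11, "wx": 0, "wy": 0, "wz": 0, "grip": 1}
  ]
}}

```text
time: 13.47
tcp_pos: [0.6418, -0.1779, 0.0948]
eef_rot: [-0.4, -3.116, 0.0]
wrist_force: [0.6, -0.1, -1.1]
gripper_width: 0.294
```

{"op": "drive_tool", "data": {
  "series": [
    {"x": 0, "y": 0, "z": 0.008, "wx": 0, "wy": 0, "wz": 0, "grip": 1},
    {"x": 0, "y": 0, "z": 0.008, "wx": 0, "wy": 0, "wz": 0, "grip": 1},
    {"x": 0, "y": 0, "z": 0.008, "wx": 0, "wy": 0, "wz": 0, "grip": -0.3},
    {"x": 0, "y": 0, "z": 0.008, "wx": 0, "wy": 0, "wz": 0, "grip": -0.5},
    {"x": 0, "y": 0, "z": 0.008, "wx": 0, "wy": 0, "wz": 0, "grip": -0.7},
    {"x": 0, "y": 0, "z": 0.008, "wx": 0, "wy": 0, "wz": 0, "grip": -0.7},
    {"x": 0, "y": 0, "z": 0.008, "wx": 0, "wy": 0, "wz": 0, "grip": -0.7},
    {"x": 0, "y": 0, "z": 0.008, "wx": 0, "wy": 0, "wz": 0, "grip": -0.7},
    {"x": 0, "y": 0, "z": 0.008, "wx": 0, "wy": 0, "wz": 0, "grip": -0.7},
    {"x": 0, "y": 0, "z": 0.008, "wx": 0, "wy": 0, "wz": 0, "grip": -0.7}
  ]
}}

```text
time: 14.3
tcp_pos: [0.6418, -0.1779, 0.094]
eef_rot: [-0.4, -3.116, 0.0]
wrist_force: [-0.1, 0.4, -0.7]
gripper_width: 0.823
```

Run:
```python
from h import *
f,C,s=wcloud(); cv2.imwrite("pics/w5.png",f["color"]); c=f["color"].astype(int); hsv=cv2.cvtColor(f["color"],cv2.COLOR_BGR2HSV)
print(s["time"],s["tcp_pos"],s["eef_rot"],s["wrist_force"],s["gripper_width"])
m=(c[...,2]>80)&(c[...,1]<60)&(c[...,0]<70)&(np.hypot(C[...,0]-s["tcp_pos"][0],C[...,1]-s["tcp_pos"][1])<.03)&(C[...,2]>.09); P=C[m]
print("cap",m.sum(),((P.min(0)+P.max(0))/2).round(4),P[:,2].max())
o=(hsv[...,0]<18)&(hsv[...,1]>150)&(C[...,2]>.09)&(C[...,2]<.102)&(np.hypot(C[...,0]-.555,C[...,1]+.155)<.03); P=C[o]
print("handle",o.sum(),cv2.minEnclosingCircle((P[:,:2]*1000).astype(np.float32)),P.mean(0))
print("to handle",rel([.5552,-.1548,.056]))
g=grab_frame("scene"); u,v=w2p(g,[.6415,-.1774,.06]).astype(int); 
cv2.imwrite("pics/m5.png",np.hstack([f["color"][:,100:460],cv2.resize(g["color"][v-50:v+50,u-50:u+50],(420,420),interpolation=2)]))
```

```text
14.3 [ 0.64183682 -0.17788956  0.09398702] [-3.99871036e-01 -3.11602137e+00  4.85855979e-05] [-0.1382175   0.38650389 -0.71154226] 0.8230576071631691
cap 1751 [ 0.6428 -0.1781  0.1107] 0.12455348922645185
handle 834 ((554.5650024414062, -155.56832885742188), 10.278385162353516) [ 0.55449542 -0.15545436  0.09452624]
to handle [0.89659878 0.00508789 0.37983734]
```

View pics/m5.png

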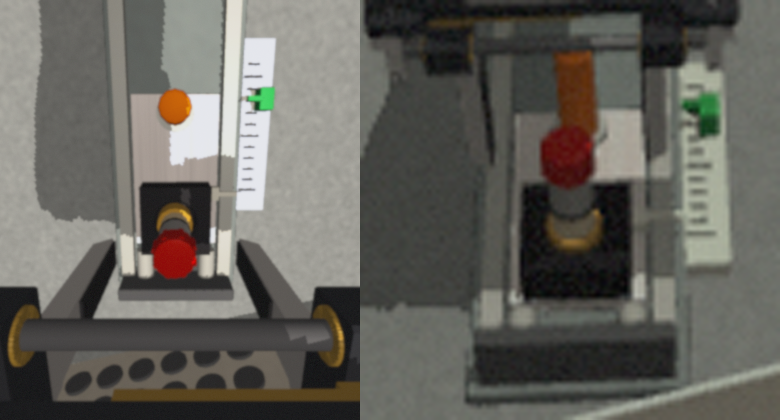

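The gauge is fully home: cap top at 0.1245 against 0.124 expected, upright at (175,255), with the fingers clear on both sides. Moving along the slide to the handle at (175,106) and going down.

{"op": "drive_tool", "data": {
  "series": [
    {"x": 0.07, "y": 0, "z": 0, "wx": 0, "wy": 0, "wz": 0, "grip": -0.7},
    {"x": 0.2, "y": 0, "z": 0, "wx": 0, "wy": 0, "wz": 0, "grip": -0.7},
    {"x": 0.36, "y": 0, "z": 0, "wx": 0, "wy": 0, "wz": 0, "grip": -0.7},
    {"x": 0.52, "y": 0, "z": 0, "wx": 0, "wy": 0, "wz": 0, "grip": -0.7},
    {"x": 0.68, "y": 0, "z": 0, "wx": 0, "wy": 0, "wz": 0, "grip": -0.7},
    {"x": 0.82, "y": 0, "z": 0.03, "wx": 0, "wy": 0, "wz": 0, "grip": -0.7},
    {"x": 0.895, "y": 0.003, "z": 0.12, "wx": 0, "wy": 0, "wz": 0, "grip": -0.7},
    {"x": 0.895, "y": 0.003, "z": 0.22, "wx": 0, "wy": 0, "wz": 0, "grip": -0.7},
    {"x": 0.895, "y": 0.003, "z": 0.32, "wx": 0, "wy": 0, "wz": 0, "grip": -0.7},
    {"x": 0.895, "y": 0.003, "z": 0.38, "wx": 0, "wy": 0, "wz": 0, "grip": -0.7}
  ]
}}

```text
time: 15.23
tcp_pos: [0.5554, -0.1548, 0.0543]
eef_rot: [-0.399, -3.115, 0.0]
wrist_force: [0.2, -0.0, -0.1]
gripper_width: 0.845
```

Run:
```python
from h import *
C0=[]
for n in ["scene","top"]:
    g=grab_frame(n)
    for t in ["pointer","mark"]:
        for d in mark_of(g,t)[:2]: print(n,t,np.round(d["point"],4),round(d["p"],2))
f,C,s=wcloud(); cv2.imwrite("pics/w6.png",f["color"]); print(s["tcp_pos"],s["wrist_force"],s["gripper_width"])
for t in ["pointer","mark"]:
    for d in mark_of(f,t)[:2]: print("wrist",t,np.round(d["point"],4),round(d["p"],2))
print("to handle",rel([.5548,-.1553,.056]))
```

```text
scene pointer [ 0.6327 -0.1178  0.031 ] 0.91
scene mark [ 0.561  -0.0921  0.0129] 0.44
[ 0.55572109 -0.15526718  0.05612277] [-0.49801315 -0.4665268  -0.09793206] 0.8522608707618056
wrist pointer [ 0.6381 -0.1188  0.0259] 0.75
wrist mark [ 0.5552 -0.0877  0.0105] 0.98
to handle [ 0.00735664 -0.0037329   0.00292127]
```

{"op": "drive_tool", "data": {
  "series": [
    {"x": 0.007, "y": -0.004, "z": 0, "wx": 0, "wy": 0, "wz": 0, "grip": 1},
    {"x": 0.007, "y": -0.004, "z": 0, "wx": 0, "wy": 0, "wz": 0, "grip": 1},
    {"x": 0.007, "y": -0.004, "z": 0, "wx": 0, "wy": 0, "wz": 0, "grip": 1},
    {"x": 0.007, "y": -0.004, "z": 0, "wx": 0, "wy": 0, "wz": 0, "grip": 1},
    {"x": 0.007, "y": -0.004, "z": 0, "wx": 0, "wy": 0, "wz": 0, "grip": 1},
    {"x": 0.007, "y": -0.004, "z": 0, "wx": 0, "wy": 0, "wz": 0, "grip": 1},
    {"x": 0.007, "y": -0.004, "z": 0, "wx": 0, "wy": 0, "wz": 0, "grip": 1},
    {"x": 0.007, "y": -0.004, "z": 0, "wx": 0, "wy": 0, "wz": 0, "grip": 1},
    {"x": 0.007, "y": -0.004, "z": 0, "wx": 0, "wy": 0, "wz": 0, "grip": 1},
    {"x": 0.007, "y": -0.004, "z": 0, "wx": 0, "wy": 0, "wz": 0, "grip": 1}
  ],
  "newtons": 40
}}

```text
time: 16.52
tcp_pos: [0.5543, -0.1558, 0.056]
eef_rot: [-0.4, -3.116, 0.001]
wrist_force: [-0.7, -4.0, -0.3]
gripper_width: 0.226
```

{"op": "drive_tool", "data": {
  "series": [
    {"x": 0, "y": 0, "z": 0, "wx": 0, "wy": 0, "wz": 0, "grip": 1},
    {"x": 0, "y": 0, "z": 0, "wx": 0, "wy": 0, "wz": 0, "grip": 1},
    {"x": 0, "y": 0, "z": 0, "wx": 0, "wy": 0, "wz": 0, "grip": 1},
    {"x": 0, "y": 0, "z": 0, "wx": 0, "wy": 0, "wz": 0, "grip": 1},
    {"x": 0.01, "y": 0, "z": 0, "wx": 0, "wy": 0, "wz": 0, "grip": 1},
    {"x": 0.03, "y": 0, "z": 0, "wx": 0, "wy": 0, "wz": 0, "grip": 1},
    {"x": 0.06, "y": 0, "z": 0, "wx": 0, "wy": 0, "wz": 0, "grip": 1},
    {"x": 0.09, "y": 0, "z": 0, "wx": 0, "wy": 0, "wz": 0, "grip": 1},
    {"x": 0.11, "y": 0, "z": 0, "wx": 0, "wy": 0, "wz": 0, "grip": 1},
    {"x": 0.12, "y": 0, "z": 0, "wx": 0, "wy": 0, "wz": 0, "grip": 1}
  ]
}}

```text
time: 17.35
tcp_pos: [0.5431, -0.1529, 0.056]
eef_rot: [0.4, 3.115, -0.001]
wrist_force: [2.7, -6.6, -5.8]
gripper_width: 0.229
```

{"op": "drive_tool", "data": {
  "series": [
    {"x": 0.04, "y": 0, "z": 0, "wx": 0, "wy": 0, "wz": 0, "grip": 1},
    {"x": 0.11, "y": 0, "z": 0, "wx": 0, "wy": 0, "wz": 0, "grip": 1},
    {"x": 0.18, "y": 0, "z": 0, "wx": 0, "wy": 0, "wz": 0, "grip": 1},
    {"x": 0.26, "y": -0.003, "z": 0, "wx": 0, "wy": 0, "wz": 0, "grip": 1},
    {"x": 0.34, "y": -0.005, "z": 0, "wx": 0, "wy": 0, "wz": 0, "grip": 1},
    {"x": 0.42, "y": -0.005, "z": 0, "wx": 0, "wy": 0, "wz": 0, "grip": 1},
    {"x": 0.5, "y": -0.005, "z": 0, "wx": 0, "wy": 0, "wz": 0, "grip": 1},
    {"x": 0.56, "y": -0.005, "z": 0, "wx": 0, "wy": 0, "wz": 0, "grip": 1},
    {"x": 0.6, "y": -0.005, "z": 0, "wx": 0, "wy": 0, "wz": 0, "grip": 1},
    {"x": 0.61, "y": -0.005, "z": 0, "wx": 0, "wy": 0, "wz": 0, "grip": 1}
  ]
}}

```text
time: 18.18
tcp_pos: [0.4841, -0.1377, 0.056]
eef_rot: [0.4, 3.114, -0.001]
wrist_force: [5.2, -8.1, -13.6]
gripper_width: 0.227
```

```bash
cat > m.py <<'E'
from h import *
f,C,s=wcloud(); hsv=cv2.cvtColor(f["color"],cv2.COLOR_BGR2HSV)
print(s["time"],s["tcp_pos"],s["wrist_force"],s["gripper_width"])
X=np.array([np.cos(.255),-np.sin(.255)]);O=np.array([.6415,-.1775])
along=lambda P:-(P[...,:2]-O)@X
lat=lambda P:(P[...,:2]-O)@np.array([-X[1],X[0]])
fr={"wrist":f,"scene":grab_frame("scene"),"top":grab_frame("top")}
for n,g in fr.items():
    D=C if n=="wrist" else cloud(g); h=cv2.cvtColor(g["color"],cv2.COLOR_BGR2HSV)
    m=(h[...,0]>45)&(h[...,0]<75)&(h[...,1]>110)&(np.hypot(D[...,0]-.56,D[...,1]+.09)<.05)
    a,l=along(D)[m],lat(D)[m]; k=l<np.percentile(l,25) if m.any() else None
    if m.any(): print(n,"green",m.sum(),"along",a.min().round(4),a.max().round(4),"lat",l.min().round(3),l.max().round(3),"tooth",a[k].mean().round(4),l[k].mean().round(3))
    for t in ["pointer","mark"]:
        for d in mark_of(g,t)[:1]: print(n,t,"along",along(np.array(d["point"])).round(4),"lat",lat(np.array(d["point"])).round(4),round(d["p"],2))
c=f["color"]; import sys
r=(hsv[...,0]<8)|(hsv[...,0]>172); m=r&(hsv[...,1]>160)&(hsv[...,2]>70)&(C[...,2]>.1)&(C[...,2]<.13); P=C[m]
if m.any(): print("cap along/lat",along(P).min(),along(P).max(),lat(P).min(),lat(P).max(),P[:,2].max())
cv2.imwrite("pics/w_%d.png"%(s["time"]*100),c)
g=fr["scene"]; u,v=w2p(g,np.append(O-X*.1+.06*np.array([-X[1],X[0]]),.03)).astype(int)
cv2.imwrite("pics/s_%d.png"%(s["time"]*100),np.hstack([cv2.resize(c[40:260,180:400],(420,420),interpolation=2),cv2.resize(g["color"][v-35:v+35,u-45:u+25],(370,420),interpolation=2)]))
print("s_%d"%(s["time"]*100))
E
python3 m.py
```

```text
18.1833 [ 0.48408405 -0.13773151  0.05601592] [  5.22907701  -8.14520325 -13.56650049] 0.22712866309037738
wrist green 71 along 0.1069 0.1103 lat 0.07 0.079 tooth 0.1091 0.07
wrist mark along 0.1078 lat 0.0655 0.58
scene green 47 along 0.0881 0.1109 lat 0.062 0.079 tooth 0.1004 0.066
scene pointer along 0.096 lat 0.0543 0.97
scene mark along 0.1003 lat 0.0629 0.61
top green 10 along 0.0922 0.0969 lat 0.07 0.081 tooth 0.0954 0.071
cap along/lat 0.08186195177387214 0.08578038641078452 -0.006456058895269777 0.005419951434060844 0.10665176982326019
s_1818
```

View pics/s_1818.png

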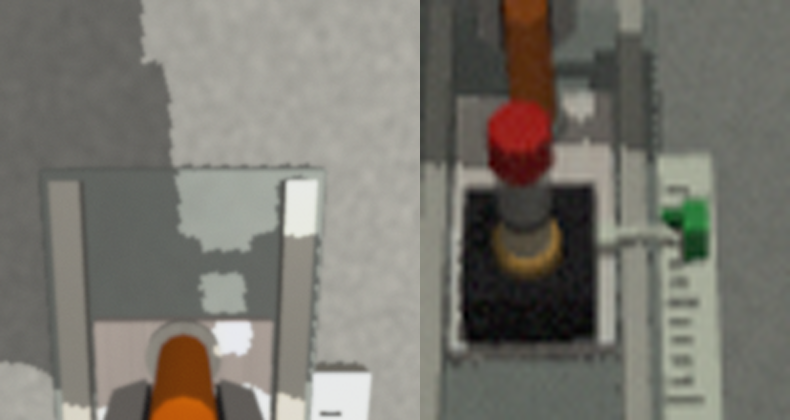

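The scene half shows the pointer at about (640,238), roughly 20 px short of the green tooth at (672,215). To turn that into millimetres, I measure tooth and pointer from the saved wrist frames, which look almost straight down on them, and the pointer from the scene frame.

```bash
cat > t.py <<'E'
from h import *
X=np.array([np.cos(.255),-np.sin(.255)]);Y=np.array([-X[1],X[0]]);O=np.array([.6415,-.1775])
def back(u,v,z,K,T): # pixel->plane z; along,lat
    d=T[:3,:3]@np.array([(u-K[2])/K[0],-(v-K[3])/K[1],-1]); p=T[:3,3]+d*(z-T[2,3])/d[2]
    return -(p[:2]-O)@X,(p[:2]-O)@Y
def rect(img,z,K,T,a,l,res=.0005): # rectified view, rows=along (desc), cols=lat
    A,L=np.meshgrid(np.arange(*a,res),np.arange(*l,res),indexing="ij")
    P=np.stack([O[0]-A*X[0]+L*Y[0],O[1]-A*X[1]+L*Y[1],np.full_like(A,z),np.ones_like(A)],-1)@np.linalg.inv(T).T
    u=K[2]+K[0]*P[...,0]/-P[...,2]; v=K[3]+K[1]*P[...,1]/P[...,2]
    return cv2.remap(img,u.astype(np.float32),v.astype(np.float32),cv2.INTER_LINEAR)
def green(r,a0,l0,res=.0005,lo=.058,hi=.068):
    h=cv2.cvtColor(r,cv2.COLOR_BGR2HSV); m=(h[...,0]>45)&(h[...,0]<75)&(h[...,1]>90)
    w=m[:,int((lo-l0)/res):int((hi-l0)/res)]; i=np.nonzero(w.any(1))[0]; j=np.nonzero(m)
    return ("tooth along",a0+res*i.min(),a0+res*i.max(),"mean",a0+res*np.nonzero(w)[0].mean(),"clip",a0+res*j[0].min(),a0+res*j[0].max(),"lat",l0+res*j[1].min(),l0+res*j[1].max()) if len(i) else None
E
python3 - <<'E'
from t import *
f=grab_frame("wrist");K=[f[k] for k in("fx","fy","cx","cy")]
out=[]
for n,p,r in [("w3",[.66253,-.09188,.16767],[-.353,-3.122,.001]),("w4",[.64016,-.17475,.11656],[-.3984,-3.1127,-.0005]),("w5",[.64184,-.17789,.09399],[-.39987,-3.11602,0])]:
    T=np.eye(4);T[:3,:3]=R.from_rotvec(r).as_matrix();T[:3,3]=p;T=T@f["T_tool_cam"]
    im=cv2.imread(f"pics/{n}.png")
    for z in(.02,.032): q=rect(im,z,K,T,(0,.13),(.03,.09)); print(n,z,green(q,0,.03))
    out.append(cv2.resize(q,None,fx=1.6,fy=2.2))
for n in ["scene","top"]:
    g=grab_frame(n);Kg=[g[k] for k in("fx","fy","cx","cy")];T=np.linalg.inv(g["extrinsics"])
    for z in(.02,.032): q=rect(g["color"],z,Kg,T,(0,.13),(.03,.09)); print(n,z,green(q,0,.03))
    out.append(cv2.resize(q,None,fx=1.2,fy=2.2))
s=read_state();print(s["time"],s["tcp_pos"],s["wrist_force"])
cv2.imwrite("pics/rect.png",np.hstack(out)); print(np.hstack(out).shape)
E
```

```text
w3 0.02 ('tooth along', np.float64(0.099), np.float64(0.10250000000000001), 'mean', np.float64(0.10079807692307692), 'clip', np.float64(0.092), np.float64(0.1095), 'lat', np.float64(0.059), np.float64(0.081))
w3 0.032 ('tooth along', np.float64(0.0985), np.float64(0.1015), 'mean', np.float64(0.09998148148148148), 'clip', np.float64(0.0915), np.float64(0.108), 'lat', np.float64(0.06), np.float64(0.081))
w4 0.02 ('tooth along', np.float64(0.099), np.float64(0.10300000000000001), 'mean', np.float64(0.10108928571428571), 'clip', np.float64(0.092), np.float64(0.11), 'lat', np.float64(0.062), np.float64(0.08399999999999999))
w4 0.032 ('tooth along', np.float64(0.0925), np.float64(0.1065), 'mean', np.float64(0.09996531791907515), 'clip', np.float64(0.0915), np.float64(0.1085), 'lat', np.float64(0.0595), np.float64(0.081))
w5 0.02 ('tooth along', np.float64(0.099), np.float64(0.10350000000000001), 'mean', np.float64(0.1011989247311828), 'clip', np.float64(0.092), np.float64(0.11), 'lat', np.float64(0.062), np.float64(0.08449999999999999))
w5 0.032 ('tooth along', np.float64(0.092), np.float64(0.1065), 'mean', np.float64(0.09980714285714287), 'clip', np.float64(0.0915), np.float64(0.1085), 'lat', np.float64(0.0595), np.float64(0.0805))
scene 0.02 ('tooth along', np.float64(0.10250000000000001), np.float64(0.111), 'mean', np.float64(0.10755609756097562), 'clip', np.float64(0.0855), np.float64(0.1155), 'lat', np.float64(0.0605), np.float64(0.0815))
scene 0.032 ('tooth along', np.float64(0.0925), np.float64(0.101), 'mean', np.float64(0.0975048309178744), 'clip', np.float64(0.0755), np.float64(0.1055), 'lat', np.float64(0.0605), np.float64(0.081))
top 0.02 None
top 0.032 None
18.7833 [ 0.48458785 -0.13787531  0.05601436] [ 5.58750602 -7.48956709 -9.34967497]
(572, 864, 3)
```

View pics/rect.png

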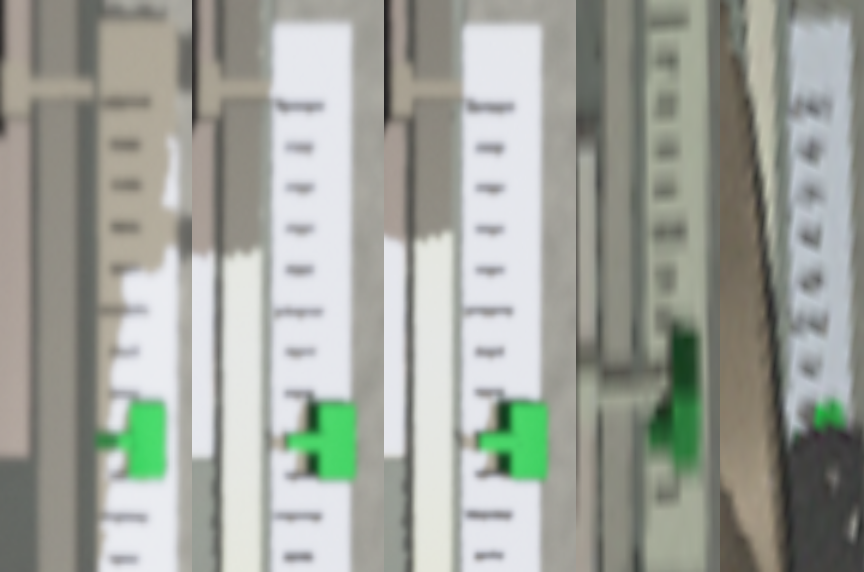

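In the rectified strip (4.4 px/mm), the home pointer sits at row 88 (0.020) and the tooth at row 440 (0.100), so the travel needed is 80 mm. The arm has moved 72 mm so far. The scene panel puts the pointer (row 385) about 9 mm short of the tooth (row 425). Pulling 8.5 mm more.

{"op": "drive_tool", "data": {
  "series": [
    {"x": 0.01, "y": 0, "z": 0, "wx": 0, "wy": 0, "wz": 0, "grip": 1},
    {"x": 0.025, "y": 0, "z": 0, "wx": 0, "wy": 0, "wz": 0, "grip": 1},
    {"x": 0.04, "y": 0, "z": 0, "wx": 0, "wy": 0, "wz": 0, "grip": 1},
    {"x": 0.055, "y": 0, "z": 0, "wx": 0, "wy": 0, "wz": 0, "grip": 1},
    {"x": 0.07, "y": 0, "z": 0, "wx": 0, "wy": 0, "wz": 0, "grip": 1},
    {"x": 0.08, "y": 0, "z": 0, "wx": 0, "wy": 0, "wz": 0, "grip": 1},
    {"x": 0.085, "y": 0, "z": 0, "wx": 0, "wy": 0, "wz": 0, "grip": 1},
    {"x": 0.085, "y": 0, "z": 0, "wx": 0, "wy": 0, "wz": 0, "grip": 1},
    {"x": 0.085, "y": 0, "z": 0, "wx": 0, "wy": 0, "wz": 0, "grip": 1},
    {"x": 0.085, "y": 0, "z": 0, "wx": 0, "wy": 0, "wz": 0, "grip": 1}
  ]
}}

```text
time: 19.62
tcp_pos: [0.4765, -0.1357, 0.056]
eef_rot: [0.4, 3.114, -0.002]
wrist_force: [5.3, -6.8, -12.0]
gripper_width: 0.226
```

Run:
```python
from t import *
s=read_state();print(s["time"],s["tcp_pos"],s["wrist_force"],s["gripper_width"],"travel",-(s["tcp_pos"][:2]-[.5543,-.1558])@X)
g=grab_frame("scene");Kg=[g[k] for k in("fx","fy","cx","cy")];T=np.linalg.inv(g["extrinsics"])
q=rect(g["color"],.032,Kg,T,(.06,.13),(.02,.09)); print(green(q,.06,.02))
u,v=w2p(g,np.append(O-X*.08,.07)).astype(int)
cv2.imwrite("pics/fin.png",np.hstack([cv2.resize(q,(400,560),interpolation=2),cv2.resize(g["color"][v-70:v+70,u-50:u+50],(400,560),interpolation=2)]))
C=cloud(g);h=cv2.cvtColor(g["color"],cv2.COLOR_BGR2HSV);m=((h[...,0]<6)|(h[...,0]>174))&(h[...,1]>150)&(C[...,2]>.1)&(C[...,2]<.135)&(np.hypot(*(C[...,:2]-(O-X*.08)).transpose(2,0,1))<.04)
P=C[m]; p=(P.min(0)+P.max(0))/2; print("cap",m.sum(),p,"along",-(p[:2]-O)@X,"lat",(p[:2]-O)@Y,P[:,2].max())
for t in ["pointer","mark"]:
    for d in mark_of(g,t)[:1]: print(t,-(np.array(d["point"])[:2]-O)@X,d["p"])
```

```text
19.6167 [ 0.47645022 -0.1357487   0.05602739] [  5.34612383  -6.78579059 -12.03206864] 0.22562482029534334 travel 0.08039022701722755
('tooth along', np.float64(0.0925), np.float64(0.101), 'mean', np.float64(0.09725813953488371), 'clip', np.float64(0.0755), np.float64(0.1055), 'lat', np.float64(0.0605), np.float64(0.081))
cap 136 [ 0.56900747 -0.15936998  0.11499581] along 0.07472157390086569 lat -0.0007421532482278307 0.12770319425666432
pointer 0.10336562144888858 0.81
mark 0.10104606076045858 0.5
```

View pics/fin.png

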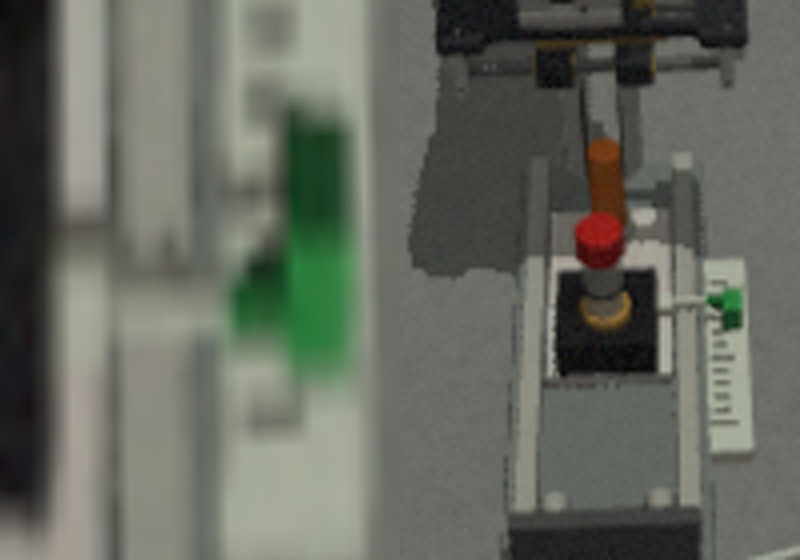

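The rectified view shows the pointer at row ~303 and the lit tooth face at row ~305 (8 px/mm), so they line up within about 1 mm. The gauge is upright in its pocket. Holding once to confirm there is no creep, then handing in.

{"op": "drive_tool", "data": {
  "series": [
    {"x": 0, "y": 0, "z": 0, "wx": 0, "wy": 0, "wz": 0, "grip": 1},
    {"x": 0, "y": 0, "z": 0, "wx": 0, "wy": 0, "wz": 0, "grip": 1},
    {"x": 0, "y": 0, "z": 0, "wx": 0, "wy": 0, "wz": 0, "grip": 1},
    {"x": 0, "y": 0, "z": 0, "wx": 0, "wy": 0, "wz": 0, "grip": 1},
    {"x": 0, "y": 0, "z": 0, "wx": 0, "wy": 0, "wz": 0, "grip": 1},
    {"x": 0, "y": 0, "z": 0, "wx": 0, "wy": 0, "wz": 0, "grip": 1},
    {"x": 0, "y": 0, "z": 0, "wx": 0, "wy": 0, "wz": 0, "grip": 1},
    {"x": 0, "y": 0, "z": 0, "wx": 0, "wy": 0, "wz": 0, "grip": 1},
    {"x": 0, "y": 0, "z": 0, "wx": 0, "wy": 0, "wz": 0, "grip": 1},
    {"x": 0, "y": 0, "z": 0, "wx": 0, "wy": 0, "wz": 0, "grip": 1}
  ]
}}

```text
time: 20.6
tcp_pos: [0.4765, -0.1357, 0.056]
eef_rot: [0.4, 3.114, -0.002]
wrist_force: [6.2, -7.9, -10.5]
gripper_width: 0.223
```

Run:
```python
from t import *
s=read_state();print(s["time"],s["wrist_force"],"travel",-(s["tcp_pos"][:2]-[.5543,-.1558])@X)
g=grab_frame("scene")
old=cv2.imread("pics/fin.png"); Kg=[g[k] for k in("fx","fy","cx","cy")];q=cv2.resize(rect(g["color"],.032,Kg,np.linalg.inv(g["extrinsics"]),(.06,.13),(.02,.09)),(400,560),interpolation=2)
print("shift px (8/mm)",cv2.phaseCorrelate(np.float64(old[150:450,50:230,1].copy()),np.float64(q[150:450,50:230,1].copy())))
print(hand_in())
```

```text
20.6 [  6.1624772   -7.92247268 -10.52831158] travel 0.08039150730094675
shift px (8/mm) ((-0.057490910208144896, 0.013344938538836004), 0.7066970442105196)
the job is handed in; nothing more can be done
None
```

I handed the job in at about 20.6 s, with the arm still holding the slide at the green mark by its handle. No verdict was reported.

- **Gauge:** I picked it up by its red cap at 12 N and released it in the pocket. The cap top read 0.1245 m against 0.124 m expected, so it was fully home. The last scene picture shows it upright in the pocket.
- **Slide:** I pulled it out by the orange handle at 40 N grip. The arm moved 80.4 mm against the 80 mm I measured to the mark. In the last picture pointer and tooth line up within about 1 mm. A second frame about a second later showed no creep.
- **Checks that disagreed:**
  - The network's point estimates put the pointer 2.3 mm past the mark, still within tolerance.
  - The scene camera's rough fit of the cap put the gauge about 5 mm short along the slide. I took this as bias, because that camera sees only one side of the cap and the picture shows the gauge seated.
  - A side and vertical load of about 8 to 14 N appeared at the wrist while pulling, well below the limits.
- **Other things on the bench:** I kept the planned path clear of them, but did not measure their positions again at the end.
- **Budget:** I viewed 9 of the 10 pictures.

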